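# Wedge the rocking drawer chest on the packing bench

### The arm

A 7-joint arm with a two-finger parallel gripper is mounted at the origin on the work surface. World frame = base frame: x ahead of the robot, y to its left, z up, the work surface at z = 0. Lengths are in m, angles in rad, forces in N, time in s.
With the tool pointing down it reaches from about 0.425 to 0.875 m from the base axis. Payload 8.4 kg.
Tool frame: the origin (TCP) lies on the centre line of the jaws, within the pads' length; the fingertips stand 19 mm ahead of it and the grasp point (between the pads) is the TCP (arm.tcp_to_tips is the distance from the TCP to the fingertips, in m); z points along the fingers, y is the direction in which the jaws open and shut (so a half turn about z gives the same grasp; the last joint's range is limited). The gripper opens to 87 mm and grips with 3 to 60 N. Pads are 19 mm wide; open, the fingers measure 117 mm over their backs; the gripper's body (75 mm by 190 mm) begins 51 mm behind the grasp point.
Start: joints at [-1.345, 0.333, 0.04, 1.465, -0.013, 1.343, -0.059], TCP at [0.207, 0.616, 0.242] pointing down, gripper open.
Joint ranges: [-2.58, 2.58], [-0.38, 2.09], [-1.3, 1.39], [0.25, 2.4], [-1.5, 4.64], [0.08, 2.09], [-2.65, 2.65]. Speed limits (rad/s): [2.22, 2.22, 2.79, 2.79, 3.14, 3.14, 3.14].

### API

Orientations are given as a rotation vector (axis times angle).
In Python, from rig import arm, cams, job gives the robot as it stands.
- The arm moves only by the tool apply_moves, never from a script. Its argument "deltas" is one flat list of numbers, 7 for each row, row after row: the gripper command: -1 is shut, 1 is fully open, values between are in proportion, then the shift along the tool's x, y, z in m, then the turn, a rotation vector about the tool's x, y, z in rad. A call has exactly 8 rows; each row shifts and turns the pose as measured when the row begins, along the tool's axes as they then stand; what a row does not reach is not made up. A row lasts 1/10 s, in which the tool goes at most 50 mm and 8.59 degrees, less where a joint would pass 70% of its speed; a pose out of reach is approached as far as the arm can. A call with a gripper value outside its range is refused whole. The fingers move at their own pace and stop on an object; the grip force is fixed at half the most. Time passes only in rows, so rows that do not move let the fingers close, or fill a call up. It gives the time, the measured TCP pose, the force and the opening at its end, in the units of the state.
- arm.state(): the state, without advancing time (a new reading comes with each control period).
- cams.snapshot(name): name is "scene" or "top" or "wrist"; returns (picture, depth): 420x560x3 uint8, blue, green, red; 420x560 float32, m along the optical axis (not along the pixel's ray), 0 where there is no reading.
- cams.calibration(name): a dict with "fx", "fy", "cx", "cy" (pixels), "k1" (the pictures are not rectified: a ray, as slopes to the right and down, at radius r is drawn at 1 + k1 r^2 times it, then the intrinsics apply), "origin" and "orientation" of the camera in the world. Camera axes: x right, y up, looking along -z (the intrinsics and any distortion apply to the point x, -y, -z); pixel columns grow to the right and rows downward; lengths in m; the calibration is good to about 2 mm. A picture is of the moment at which its call begins: read the wrist's pose just before it. calibration takes no time and is no camera call; for the wrist camera it gives the pose at the moment of the call.
- job.hand_in(): hands the job in, once; it reports no verdict.
The state is a dict: "clock": time; "joint_pos": joint angles; "dq": joint speeds; "joint_efforts": joint torques, N m; "position": TCP position; "eef_rot": TCP orientation; "ft_force": force on the tool from outside, world axes, zero at the start; "moment": the same for the moment, N m; "finger_gap": finger opening in m.
Only numpy, scipy, OpenCV 4.12 (cv2) and the standard library are available. Lean on these libraries where they do the work, as an engineer would, in place of code of your own. Each camera call takes 0.05 s, during which the arm holds its last target. There are 200 camera calls.

### The job

The small drawer chest rocks because the foot under one corner is missing. Push the wooden wedge thin end first along the bench, in under that corner from the side where it lies, until it is snug and the chest no longer rocks, without prising the chest up out of level or shoving it out of its place; then press down firmly with a fingertip on the stud on top of that corner to check that the chest stays put. Let go and leave the chest level with the wedge under it; do not pick anything up, and leave the other things on the bench alone.

Things in the scene. Friction and masses are not known exactly. Their poses are not given: they have to be found in the camera images.
- chest: Loose grey two-drawer chest, 2.4 kg, 180 (x) x 240 (y) x 85 mm on 14 mm high feet, so its top is at z = 99 mm. Feet, 20 mm across, at (-75,-105), (-75,+105), (+75,+105) mm; none at (+75,-105). Origin: centre of its footprint at bench level, z up, drawers face +x (handles out to +103 mm). Stands level until its bare corner is pressed. A sideways push of about 7 N can slide it.
- gap (a point): Lower edge of the chest's -y side above the gap of the missing foot, at chest (65,-120,14) mm, fixed to the chest, axes as the chest. The wedge is to go in under here, moving along the chest's +y; its exact place along the edge may differ by 30 mm.
- stud: Black stud on top of the chest over the missing foot, at chest (72,-102) mm, 20 mm across, 6 mm high (other corners have the same). Origin: centre of its underside, 99 mm up when level, so its top is at 105 mm. With no wedge, a press of some 3 to 9 N on it rocks the chest about 0.1 rad, to the bench (12 mm down). For the check press with 10 N or so (over 5); wedged, it gives under 2.5 mm.
- wedge: Loose wooden wedge, 0.12 kg, flat on the bench on the -y side of the chest, thin end roughly towards it. 140 mm long (x), 50 wide (y), 28 high at the thick end (x = -70 mm) sloping to 2 at the thin end (x = +70). Origin: centre of its underside. Slides at about 1 N; meets the chest's edge about 65 mm in, then stiffens at once past 5 N; from 7 N the chest slides along.
- wedge_tip (a point): Middle of the wedge's thin edge, at bench level (wedge x = +70 mm); axes as the wedge.
- tape_roll: Bystander, leave alone: paper tape roll lying flat, 60 mm across, 24 mm high, near the wedge on the chest's -x side of it. Origin: centre of its underside.
- tub: Bystander, leave alone: clear open tub, 90 mm across the rim, 60 mm high, on the chest's +x side of the wedge. Origin: centre of its underside.
- jar: Bystander, leave alone: clear jar with white cap, 60 mm across, 75 mm high. Origin: centre of its underside.
- scissors: Bystander, leave alone: scissors lying flat, about 150 mm long, 10 mm high; origin near the pivot.
- glue_stick: Bystander, leave alone: upright white glue stick, 26 mm across, 90 mm high. Origin: centre of its underside.
- brush: Bystander, leave alone: brush lying flat, 180 mm long along its x. Origin: centre of its underside.
- staples: Bystander, leave alone: cardboard carton 80 x 50 x 30 mm. Origin: centre of its underside.
Mind the look-alikes: they are no part of the job. What is shaped like the wedge but pink or purple is not meant.

How it is judged:
On the way, in this order (a step that is already met when the one before it is completed fails the run):
1. the wedge's thin end is in under the corner with the missing foot (x of wedge_tip in the frame of chest between 0.02 and 0.115 m and y of wedge_tip in the frame of chest above -0.085 m), for 0.1 s.
2. the stud over that corner is pressed with at least 5 N and the chest stays level, borne by the wedge (contact force between the fingers and stud above 5 N and angle between chest's own z axis and vertical below 0.02 rad and contact force between wedge and chest above 1 N), for 0.2 s.
At the end, for the whole second after the job is handed in: The chest stands level within 0.02 rad, the wedge flat on the bench with its thin end at least 45 mm in under the -y side and 20 to 115 mm towards +x of the chest's middle, all at rest (x of wedge_tip in the frame of chest between 0.02 and 0.115 m and y of wedge_tip in the frame of chest above -0.075 m and angle between chest's own z axis and vertical below 0.02 rad and height (world z) of wedge below 0.006 m and linear speed of each of chest, wedge below 0.01 m/s); the robot touches nothing.
It fails at once if the chest was shoved more than 30 mm (distance of chest from where it was at the start of the episode above 0.03 m).
It fails at once if the chest was lifted or tipped (height (world z) of chest above 0.02 m or angle between chest's own z axis and vertical above 0.2 rad).
It fails at once if the wedge was picked up or stood on end (height (world z) of wedge above 0.02 m or angle between wedge's own z axis and vertical above 0.35 rad).
It fails at once if a bystander was moved more than 30 mm (distance of any of tape_roll, tub, jar, scissors, glue_stick, brush, staples from where it was at the start of the episode above 0.03 m).
It also fails if it takes over 58 s, if anything falls off the work surface, if the arm or the gripper's body presses on something with over 40 N, if the wrist force passes 120 N, or if a joint passes its speed limit or range.

## Working session

There is one attempt and no reset: what is moved stays moved. The work goes in short steps, Python scripts to look and compute and a tool call to move; the robot and the scene stay as the last step left them, time stands still between calls to the robot, and variables do not carry over. Pictures are saved under pics/ and viewed, about 8 in all and at most 12, crops included, and the job is handed in when it is done.

Besides the shell and the picture viewer there is one more tool, called after "Emit:" in YAML: its name, and indented under it one key for each argument. apply_moves: Moves the arm, as the interface text tells. Its arguments: {"type":"object","properties":{"deltas":{"type":"array","items":{"type":"number"}}},"required":["deltas"]}

```bash
mkdir -p pics; ls; cat > h.py <<'E'
import numpy as np, cv2
from scipy.spatial.transform import Rotation as R
from rig import arm, cams, job
def cal(n):
    c=cams.calibration(n); o=np.array(c["orientation"],float)
    M=R.from_rotvec(o).as_matrix() if o.shape==(3,) else (o if o.shape==(3,3) else R.from_quat(o).as_matrix())
    return c,np.array(c["origin"]),M
def rays(n,uv,C=None):
    c,o,M=C or cal(n)
    K=np.array([[c["fx"],0,c["cx"]],[0,c["fy"],c["cy"]],[0,0,1.]])
    p=cv2.undistortPoints(np.array(uv,float).reshape(-1,1,2),K,np.array([c["k1"],0,0,0.])).reshape(-1,2)
    d=np.c_[p[:,0],-p[:,1],-np.ones(len(p))]
    return o,d@M.T
def onplane(n,uv,z,C=None):
    o,d=rays(n,uv,C); return o+d*((z-o[2])/d[:,2])[:,None]
def withdepth(n,uv,dep,C=None):
    o,d=rays(n,uv,C); uv=np.array(uv,int).reshape(-1,2)
    return o+d*dep[uv[:,1],uv[:,0]][:,None]
E
python3 - <<'E'
from h import *
print(arm.state())
for n in("scene","top","wrist"):
    print(n,cams.calibration(n))
for n in("scene","top"):
    p,d=cams.snapshot(n); cv2.imwrite(f"pics/{n}0.png",p); np.save(f"{n}0.npy",d)
E
```

```text
pics
{'clock': 0.0, 'joint_pos': array([-1.3452069 ,  0.33390829,  0.03988011,  1.46631349, -0.01339369,
        1.34331505, -0.05850509]), 'dq': array([ 0.00070049, -0.00174445,  0.00119362,  0.00079997,  0.00068906,
        0.00094982, -0.0002208 ]), 'joint_efforts': array([-2.44734874e-04, -6.56355357e+01,  1.33515727e+00, -4.03811002e+01,
       -5.96583425e-02,  4.44196304e-02,  1.22155461e-04]), 'position': array([0.20730636, 0.6155651 , 0.24064039]), 'eef_rot': array([-5.07956534e-01, -3.10010188e+00,  2.62536670e-03]), 'ft_force': array([-0.07291472,  0.24034811, -0.48015918]), 'moment': array([-0.0035576 ,  0.01382943, -0.00619407]), 'finger_gap': 0.08713768216880716}
scene {'fx': 438.1712194561098, 'fy': 438.1712194561098, 'cx': 280.98125219128895, 'cy': 211.80944256061053, 'k1': -0.005669748718111112, 'origin': array([ 1.31621433, -0.04334823,  0.96965477]), 'orientation': array([0.53859181, 0.51893826, 1.43625488])}
top {'fx': 501.28044190121653, 'fy': 501.28044190121653, 'cx': 278.08406112158195, 'cy': 201.5648351101009, 'k1': -0.09379224916963143, 'origin': array([ 0.48667226, -0.02678596,  1.36494418]), 'orientation': array([ 0.0646987 , -0.05096254, -1.57870698])}
wrist {'fx': 296.54655267156124, 'fy': 296.54655267156124, 'cx': 272.573499537646, 'cy': 215.64627624396576, 'k1': -0.0503042726320849, 'origin': array([0.13835838, 0.63777797, 0.38538387]), 'orientation': array([-0.23378075, -0.16489486,  1.23939479])}
```

View pics/top0.png

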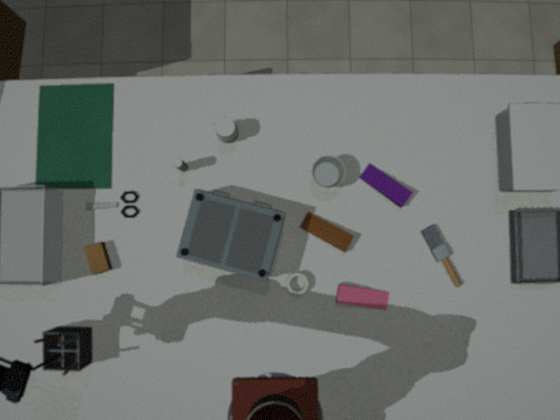

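View pics/scene0.png

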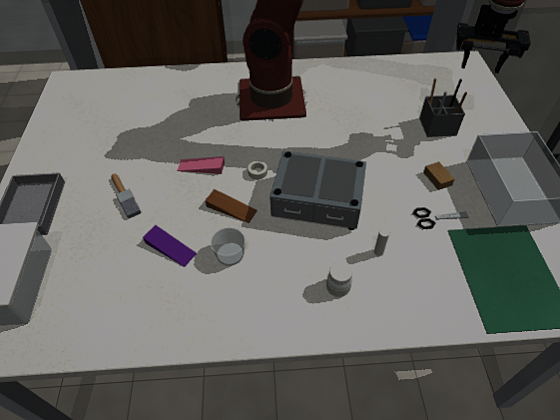

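The top view (up = +x, left = +y) shows the chest at about (231,234) with studs at (199,196), (279,212), (263,272) and (185,255). The bare corner's stud is (279,212). The brown wedge is at (327,232), the tub at (327,172) and the tape roll at (298,284). The pink and purple wedges are decoys. The scene view agrees. Next I'll measure.

```bash
cat > meas.py <<'E'
from h import *
def studs(n,p,box,zt=0.105):
    g=cv2.cvtColor(p,cv2.COLOR_BGR2GRAY); x0,y0,x1,y1=box
    m=np.zeros_like(g); m[y0:y1,x0:x1]=(g[y0:y1,x0:x1]<40)*255
    N,_,st,ce=cv2.connectedComponentsWithStats(m)
    return [(st[i,4],ce[i].round(1),onplane(n,ce[i],zt)[0].round(4)) for i in range(1,N) if st[i,4]>10]
def brown(p,box):
    h=cv2.cvtColor(p,cv2.COLOR_BGR2HSV); x0,y0,x1,y1=box
    m=np.zeros(h.shape[:2],np.uint8); s=h[y0:y1,x0:x1]
    m[y0:y1,x0:x1]=((s[...,0]<22)&(s[...,1]>90)&(s[...,2]>35))*255
    N,l,st,_=cv2.connectedComponentsWithStats(m); i=1+np.argmax(st[1:,4])
    return (l==i).astype(np.uint8)
E
python3 - <<'E'
from meas import *
for n,b,bb in(("top",(170,180,300,290),(290,200,365,260)),("scene",(265,145,375,235),(195,180,270,230))):
    p=cv2.imread(f"pics/{n}0.png"); d=np.load(f"{n}0.npy")
    print(n); [print(s) for s in studs(n,p,b)]
    m=brown(p,bb); c=cv2.findContours(m,0,1)[0][0]
    q=cv2.boxPoints(cv2.minAreaRect(c)); a=cv2.approxPolyDP(c,3,True).reshape(-1,2)
    print("approx",a.tolist()); print(onplane(n,a,0).round(3))
    v,u=np.nonzero(cv2.erode(m,np.ones((3,3)))); P=withdepth(n,np.c_[u,v],d)
    k=(P[:,2]>-.005)&(P[:,2]<.04); P=P[k]
    A=np.c_[P[:,:2],np.ones(len(P))]; co=np.linalg.lstsq(A,P[:,2],rcond=None)[0]
    print("plane",co,"slope",np.hypot(*co[:2]),"downhill yaw deg",np.degrees(np.arctan2(-co[1],-co[0])),"c",P.mean(0),"z",P[:,2].min(),P[:,2].max())
    for nm,uv in (("top",[(298,284),(327,172)]),):
        if n=="top": print(onplane(n,uv,.02))
E
```

```text
top
(np.int32(34), array([199.4, 196.7]), array([0.5937, 0.1831, 0.105 ]))
(np.int32(30), array([276.5, 217.3]), array([ 0.5398, -0.0118,  0.105 ]))
(np.int32(38), array([184.4, 251.4]), array([0.456 , 0.2207, 0.105 ]))
(np.int32(36), array([261.8, 272.6]), array([0.402 , 0.0261, 0.105 ]))
approx [[307, 214], [301, 227], [346, 249], [351, 235]]
[[ 0.553 -0.094  0.   ]
 [ 0.517 -0.077  0.   ]
 [ 0.456 -0.199  0.   ]
 [ 0.494 -0.213  0.   ]]
plane [-0.0775613  -0.16906377  0.03017081] slope 0.18600621618214835 downhill yaw deg 65.35578669802638 c [ 0.50459078 -0.14494105  0.01553837] z -0.002621186146284149 0.03150521432437614
[[ 0.36511808 -0.06666869  0.02      ]
 [ 0.66475558 -0.14834032  0.02      ]]
scene
(np.int32(32), array([287.2, 154.3]), array([0.4065, 0.0266, 0.105 ]))
(np.int32(34), array([359. , 163.9]), array([0.4602, 0.2228, 0.105 ]))
(np.int32(41), array([276.8, 191.3]), array([ 0.5449, -0.0115,  0.105 ]))
(np.int32(1477), array([314.8, 212.7]), array([0.6248, 0.0799, 0.105 ]))
(np.int32(42), array([353.7, 202.4]), array([0.5982, 0.1841, 0.105 ]))
approx [[206, 199], [248, 222], [256, 210], [215, 190]]
[[ 0.465 -0.216  0.   ]
 [ 0.56  -0.095 -0.   ]
 [ 0.518 -0.072  0.   ]
 [ 0.432 -0.191  0.   ]]
plane [-0.06810435 -0.17087758  0.02523322] slope 0.18394931061340608 downhill yaw deg 68.269931608481 c [ 0.50858379 -0.14171999  0.01481322] z -0.0012284769398975826 0.029787895902387174
```

Measured values:

| Item | Value |
|---|---|
| Chest centre | about (0.500, 0.105) |
| Chest yaw | about -15.4° |
| Wedge tip | about (0.537, -0.085) |
| Wedge heading | about 63–65° (chest +y is 74.6°) |

In the chest frame the tip is at about (0.086, -0.173). I'll swing the arm around towards the wedge's thick end.

Emit:
apply_moves:
  deltas: [-0.65,-0.048,-0.005,0,0,0,0.075,-0.65,-0.048,-0.005,0,0,0,0.075,-0.65,-0.048,-0.005,0,0,0,0.075,-0.65,-0.048,-0.005,0,0,0,0.075,-0.65,-0.048,-0.005,0,0,0,0.075,-0.65,-0.048,-0.005,0,0,0,0.075,-0.65,-0.048,-0.005,0,0,0,0.075,-0.65,-0.048,-0.005,0,0,0,0.075]

```text
clock: 0.9
position: [0.5004, 0.3705, 0.2352]
eef_rot: [-1.407, -2.804, 0.012]
ft_force: [0.7, 0.3, -0.6]
finger_gap: 0.0307
```

Emit:
apply_moves:
  deltas: [-0.65,-0.046,-0.008,0,0,0,0.08,-0.65,-0.046,-0.008,0,0,0,0.08,-0.65,-0.046,-0.008,0,0,0,0.08,-0.65,-0.046,-0.008,0,0,0,0.08,-0.65,-0.046,-0.008,0,0,0,0.08,-0.65,-0.046,-0.008,0,0,0,0.08,-0.65,-0.046,-0.008,0,0,0,0.08,-0.65,-0.046,-0.008,0,0,0,0.08]

```text
clock: 1.7
position: [0.5673, -0.0069, 0.2336]
eef_rot: [-2.251, -2.189, 0.02]
ft_force: [1.2, -0.0, 0.3]
finger_gap: 0.0152
```

```bash
cat >> h.py <<'E'
def goto(x,y,z,yaw):
    s=arm.state(); Rt=R.from_rotvec(s["eef_rot"]); M=Rt.as_matrix(); w=np.array([x,y,z])-s["position"]
    T=np.c_[[np.cos(yaw),np.sin(yaw),0],[np.sin(yaw),-np.cos(yaw),0],[0,0,-1]]
    print("t",round(s["clock"],2),"pos",s["position"].round(4),"yaw",np.degrees(np.arctan2(M[1,0],M[0,0])).round(1),"F",s["ft_force"].round(1),"gap",round(s["finger_gap"],4))
    print("tool shift",(M.T@w).round(4),"turn",R.from_matrix(M.T@T).as_rotvec().round(3))
E
python3 - <<'E'
from h import *
goto(.462,-.235,.12,np.radians(63.5)); print(arm.state()["joint_pos"].round(2))
E
```

```text
t 1.7 pos [ 0.5673 -0.0069  0.2336] yaw 88.4 F [ 1.2 -0.   0.3] gap 0.0152
tool shift [-0.2301 -0.0977  0.1164] turn [-0.008  0.01   0.434]
[-0.59  0.19  0.6   1.7  -0.1   1.3  -0.  ]
```

Emit:
apply_moves:
  deltas: [-0.65,-0.035,-0.0065,0,0,0,0.062,-0.65,-0.035,-0.0065,0,0,0,0.062,-0.65,-0.035,-0.0065,0,0,0,0.062,-0.65,-0.035,-0.0065,0,0,0,0.062,-0.65,-0.035,-0.0065,0.025,0,0,0.062,-0.65,-0.035,-0.0065,0.025,0,0,0.062,-0.65,-0.035,-0.0065,0.025,0,0,0.062,-0.65,0,0,0.025,0,0,0]

```text
clock: 2.5
position: [0.4614, -0.2521, 0.1358]
eef_rot: [2.693, 1.606, -0.014]
ft_force: [0.1, 1.3, 1.1]
finger_gap: 0.0151
```

```bash
python3 - <<'E'
from h import *
goto(.462,-.235,.12,np.radians(63.5))
p,d=cams.snapshot("wrist"); cv2.imwrite("pics/w1.png",p); np.save("w1.npy",d)
import pickle; pickle.dump(cal("wrist"),open("w1.pkl","wb"))
E
```

```text
t 2.5 pos [ 0.4614 -0.2521  0.1358] yaw 61.6 F [0.1 1.3 1.1] gap 0.0151
tool shift [ 0.0155 -0.0076  0.0157] turn [ 0.001  0.011 -0.033]
```

View pics/w1.png

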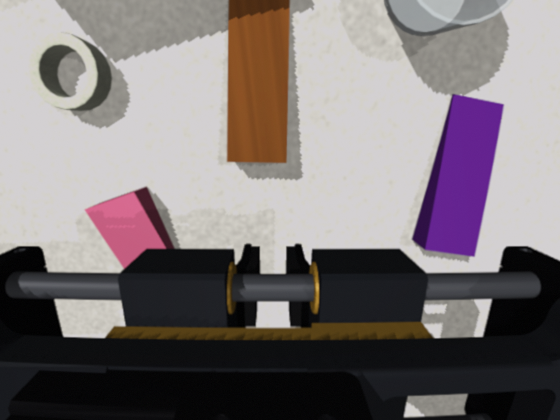

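The wrist view shows the brown wedge's thick end at about (228–287, 162), ahead of the two fingers at about (247, 255) and (297, 255). The tape roll and tub are well clear of it.

```bash
python3 - <<'E'
from meas import *
import pickle
C=pickle.load(open("w1.pkl","rb"))
c=np.array([(227.5,162),(287.5,162.5)]); P=onplane("wrist",c,.028,C); print(P, np.linalg.norm(P[0]-P[1]))
e=onplane("wrist",[(229.5,30),(289,30)],.012,C); print("edges dir",np.degrees(np.arctan2(*(e-P)[:,1::-1].T)))
d=P[1]-P[0]; print("axis deg",np.degrees(np.arctan2(d[0],-d[1]) if 0 else np.arctan2(d[0],-d[1])), "mid",P.mean(0))
for a in(63,65):
    ax=np.array([np.cos(np.radians(a)),np.sin(np.radians(a))]); print(a,"tip",P.mean(0)[:2]+.14*ax)
E
```

```text
[[ 0.4501606  -0.18920456  0.028     ]
 [ 0.49384379 -0.21300087  0.028     ]] 0.04974419627012356
edges dir [60.33028827 61.5466288 ]
axis deg 61.420754599224416 mid [ 0.47200219 -0.20110272  0.028     ]
63 tip [ 0.53556086 -0.0763618 ]
65 tip [ 0.53116875 -0.07421962]
```

Emit:
apply_moves:
  deltas: [-0.65,0.005,-0.002,0.025,0,0.01,0,-0.65,0.005,-0.002,0.025,0,0,0,-0.65,0.005,0,0.02,0,0,0,-0.65,0,0,0.015,0,0,0,-0.65,0,0,0.005,0,0,0,-0.65,0,0,0,0,0,0,-0.65,0,0,0,0,0,0,-0.65,0,0,0,0,0,0]

```text
clock: 3.35
position: [0.4661, -0.2315, 0.0407]
eef_rot: [-2.688, -1.619, 0.005]
ft_force: [0.3, -0.1, 0.2]
finger_gap: 0.0152
```

```bash
python3 - <<'E'
from h import *
goto(.4576,-.2273,.026,np.radians(61.4))
E
```

```text
t 3.35 pos [ 0.4661 -0.2315  0.0407] yaw 62.1 F [ 0.3 -0.1  0.2] gap 0.0152
tool shift [-0.0002 -0.0094  0.0147] turn [-0.005  0.     0.013]
```

Emit:
apply_moves:
  deltas: [-0.65,0,-0.004,0.006,0,0,0,-0.65,0,-0.003,0.006,0,0,0.01,-0.65,0,0,0.003,0,0,0,-0.65,0,0,0,0,0,0,-0.65,0.005,0,0,0,0,0,-0.65,0.005,0,0,0,0,0,-0.65,0.004,0,0,0,0,0,-0.65,0,0,0,0,0,0]

```text
clock: 4.15
position: [0.4677, -0.2147, 0.0261]
eef_rot: [-2.698, -1.605, 0.0]
ft_force: [0.6, 0.8, -0.7]
finger_gap: 0.0155
```

```bash
python3 - <<'E'
from h import *
goto(.4663,-.2115,.026,np.radians(61.4))
E
```

```text
t 4.15 pos [ 0.4677 -0.2147  0.0261] yaw 61.5 F [ 0.6  0.8 -0.7] gap 0.0155
tool shift [ 0.0022 -0.0028  0.0001] turn [-0.002 -0.001  0.002]
```

Emit:
apply_moves:
  deltas: [-0.65,0.005,0,0,0,0,0,-0.65,0.006,0,0,0,0,-0.02,-0.65,0.006,0,0,0,0,-0.025,-0.65,0.006,0,0,0,0,-0.025,-0.65,0.006,0,0,0,0,-0.025,-0.65,0.006,0,0,0,0,-0.025,-0.65,0.006,0,0,0,0,-0.025,-0.65,0,0,0,0,0,0]

```text
clock: 4.95
position: [0.4871, -0.1742, 0.0262]
eef_rot: [-2.562, -1.815, 0.0]
ft_force: [-0.2, 0.8, -0.6]
finger_gap: 0.0154
```

```bash
python3 - <<'E'
from meas import *
goto(.4663,-.2115,.026,np.radians(74.6))
for n in("wrist","top"):
    C=cal(n); p,d=cams.snapshot(n)
    cv2.imwrite(f"pics/{n}2.png",p); np.save(f"{n}2.npy",d)
    import pickle; pickle.dump(C,open(f"{n}2.pkl","wb"))
a=cv2.imread("pics/top2.png")[160:310,170:370]; a=cv2.resize(a,None,fx=2,fy=2)
b=cv2.imread("pics/wrist2.png"); c=np.zeros((420,800,3),np.uint8); c[:300,:400]=a; c[:,400:]=b[:,80:480]; cv2.imwrite("pics/c2.png",c)
E
```

```text
t 4.95 pos [ 0.4871 -0.1742  0.0262] yaw 70.6 F [-0.2  0.8 -0.6] gap 0.0154
tool shift [-0.0421 -0.0072  0.0002] turn [-0.002 -0.001 -0.069]
```

View pics/c2.png

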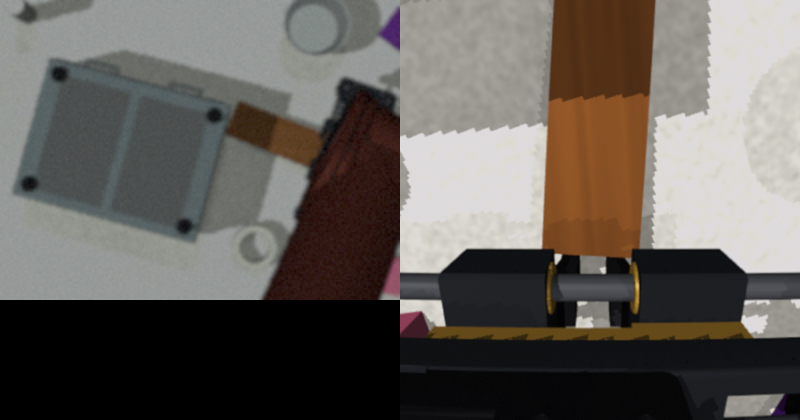

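The composite shows the wedge (thick edge at about (543,248)–(640,256) in the wrist half) against the fingers, with its thin end now close to the chest's edge below the stud at (214,115) in the left half. I'll measure its axis.

```bash
cat >> meas.py <<'E'
c0=np.array([.5002,.105]); th=np.radians(-15.4)
def chest(P): 
    P=np.atleast_2d(P)[:,:2]-c0; return np.c_[P@[np.cos(th),np.sin(th)],P@[-np.sin(th),np.cos(th)]]
E
python3 - <<'E'
from meas import *
import pickle
C=pickle.load(open("wrist2.pkl","rb"))
P=onplane("wrist",[(543-320,248),(640-320,256)],.028,C); print(P,np.linalg.norm(P[0]-P[1]))
# edges: pixel rows, height from slope iteratively
for u0,u1,i in((223,230.5,0),(320,331.5,1)):
    z=.015
    for _ in range(5):
        e=onplane("wrist",[(u1,100)] if 0 else [((u0+(u1-u0)*(248-100)/248),100)],z,C)[0]; z=.028-.026/.14*np.linalg.norm(e[:2]-P[i][:2])
    print("edge",e,np.degrees(np.arctan2(*(e-P[i])[1::-1])))
d=P[1]-P[0]; a=np.arctan2(d[0],-d[1]); m=P.mean(0)[:2]
print("face normal",np.degrees(a))
for a in(66.5,68,70): print(a,"tip chest",chest(m+.14*np.array([np.cos(np.radians(a)),np.sin(np.radians(a))])), "thick",chest(m))
print([s for s in studs("top",cv2.imread("pics/top2.png"),(170,180,290,290))])
E
```

```text
[[ 0.46769164 -0.15211453  0.028     ]
 [ 0.51371163 -0.17291293  0.028     ]] 0.05050161349387086
edge [ 0.49488902 -0.08381834  0.0143477 ] 68.28622815199347
edge [ 0.54186542 -0.10016524  0.01351326] 68.8432665988084
face normal 65.67976271586416
66.5 tip chest [[ 0.08160875 -0.12182779]] thick [[ 0.06188258 -0.2604311 ]]
68 tip chest [[ 0.07797378 -0.12135892]] thick [[ 0.06188258 -0.2604311 ]]
70 tip chest [[ 0.07311043 -0.12088206]] thick [[ 0.06188258 -0.2604311 ]]
[(np.int32(32), array([199.4, 196.5]), array([0.5942, 0.183 , 0.105 ])), (np.int32(30), array([276.7, 217.4]), array([ 0.5397, -0.0123,  0.105 ])), (np.int32(33), array([184.2, 251.4]), array([0.4559, 0.2211, 0.105 ])), (np.int32(33), array([261.7, 272.7]), array([0.4017, 0.0264, 0.105 ]))]
```

Emit:
apply_moves:
  deltas: [-0.65,0.005,0,0,0,0,-0.015,-0.65,0.005,0,0,0,0,-0.02,-0.65,0.005,0,0,0,0,-0.02,-0.65,0.005,0,0,0,0,-0.015,-0.65,0.005,0,0,0,0,0,-0.65,0.005,0,0,0,0,0,-0.65,0.005,0,0,0,0,0,-0.65,0.005,0,0,0,0,0]

```text
clock: 5.85
position: [0.4986, -0.1348, 0.0263]
eef_rot: [-2.496, -1.905, 0.001]
ft_force: [-0.5, -1.3, 0.7]
finger_gap: 0.0155
```

```bash
python3 - <<'E'
from meas import *
goto(.4663,-.2115,.026,np.radians(74.6)); s=arm.state(); print("tcp chest",chest(s["position"]))
E
```

```text
t 5.85 pos [ 0.4986 -0.1348  0.0263] yaw 74.7 F [-0.5 -1.3  0.7] gap 0.0155
tool shift [-0.0825 -0.0109  0.0003] turn [-0.002 -0.     0.002]
tcp chest [[ 0.06212352 -0.23166086]]
```

Emit:
apply_moves:
  deltas: [-0.65,0.004,0,0,0,0,0,-0.65,0.004,0,0,0,0,0,-0.65,0.004,0,0,0,0,0,-0.65,0.003,0,0,0,0,0,-0.65,0.002,0,0,0,0,0,-0.65,0.001,0,0,0,0,0,-0.65,0,0,0,0,0,0,-0.65,0,0,0,0,0,0]

```text
clock: 6.65
position: [0.5039, -0.1152, 0.0263]
eef_rot: [-2.495, -1.906, 0.001]
ft_force: [0.7, 0.0, 0.4]
finger_gap: 0.0157
```

```bash
python3 - <<'E'
from meas import *
goto(.4663,-.2115,.026,np.radians(74.6)); s=arm.state(); print("tcp chest",chest(s["position"]))
for n in("wrist","scene"):
    C=cal(n); p,d=cams.snapshot(n)
    cv2.imwrite(f"pics/{n}3.png",p); np.save(f"{n}3.npy",d)
    import pickle; pickle.dump(C,open(f"{n}3.pkl","wb"))
a=cv2.imread("pics/scene3.png")[140:290,190:390]; a=cv2.resize(a,None,fx=2,fy=2)
b=cv2.imread("pics/wrist3.png"); c=np.zeros((420,800,3),np.uint8); c[:300,:400]=a; c[:,400:]=b[:,80:480]; cv2.imwrite("pics/c3.png",c)
E
```

```text
t 6.65 pos [ 0.5039 -0.1152  0.0263] yaw 74.8 F [0.7 0.  0.4] gap 0.0157
tool shift [-0.1028 -0.011   0.0003] turn [-0.002 -0.     0.003]
tcp chest [[ 0.06204612 -0.21127877]]
```

View pics/c3.png

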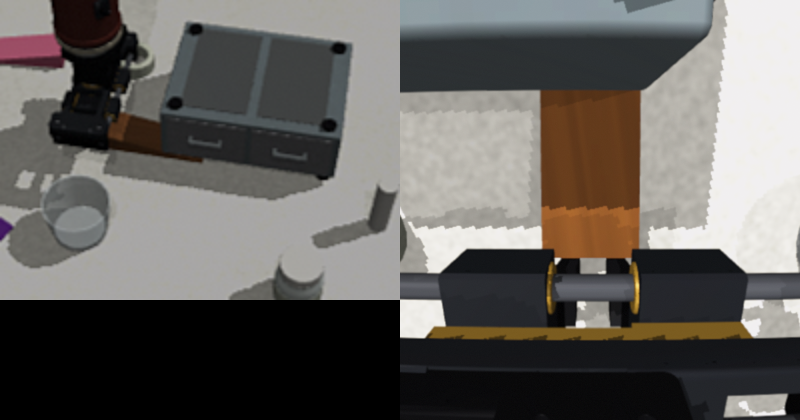

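The wedge is in line with the chest's edge, with its right side near the chest corner at (645,90). It's under the corner and there's no resistance yet. From here I'll take millimetre steps.

Emit:
apply_moves:
  deltas: [-0.65,0.0015,0,0,0,0,0,-0.65,0.001,0,0,0,0,0,-0.65,0.001,0,0,0,0,0,-0.65,0,0,0,0,0,0,-0.65,0,0,0,0,0,0,-0.65,0,0,0,0,0,0,-0.65,0,0,0,0,0,0,-0.65,0,0,0,0,0,0]

```text
clock: 7.55
position: [0.5047, -0.112, 0.0263]
eef_rot: [-2.496, -1.905, 0.002]
ft_force: [-0.1, -1.1, 0.4]
finger_gap: 0.0151
```

Emit:
apply_moves:
  deltas: [-0.65,0.001,0,0,0,0,0,-0.65,0.001,0,0,0,0,0,-0.65,0,0,0,0,0,0,-0.65,0,0,0,0,0,0,-0.65,0,0,0,0,0,0,-0.65,0,0,0,0,0,0,-0.65,0,0,0,0,0,0,-0.65,0,0,0,0,0,0]

```text
clock: 8.35
position: [0.5053, -0.11, 0.0263]
eef_rot: [-2.496, -1.905, 0.002]
ft_force: [-1.1, -0.5, 0.2]
finger_gap: 0.0151
```

Emit:
apply_moves:
  deltas: [-0.65,0.001,0,0,0,0,0,-0.65,0.001,0,0,0,0,0,-0.65,0,0,0,0,0,0,-0.65,0,0,0,0,0,0,-0.65,0,0,0,0,0,0,-0.65,0,0,0,0,0,0,-0.65,0,0,0,0,0,0,-0.65,0,0,0,0,0,0]

```text
clock: 9.15
position: [0.5057, -0.1082, 0.0263]
eef_rot: [-2.496, -1.905, 0.002]
ft_force: [0.3, -1.6, -0.1]
finger_gap: 0.0153
```

Emit:
apply_moves:
  deltas: [-0.65,0.001,0,0,0,0,0,-0.65,0.001,0,0,0,0,0,-0.65,0,0,0,0,0,0,-0.65,0,0,0,0,0,0,-0.65,0,0,0,0,0,0,-0.65,0,0,0,0,0,0,-0.65,0,0,0,0,0,0,-0.65,0,0,0,0,0,0]

```text
clock: 9.95
position: [0.5058, -0.1079, 0.0263]
eef_rot: [-2.498, -1.904, 0.005]
ft_force: [-1.3, -2.7, 0.7]
finger_gap: 0.015
```

```bash
python3 - <<'E'
from meas import *
f=[]
for i in range(3):
    p,d=cams.snapshot("top"); f.append(arm.state()["ft_force"])
cv2.imwrite("pics/top4.png",p); p2,_=cams.snapshot("scene"); cv2.imwrite("pics/scene4.png",p2)
print(np.array(f).round(1)); s=arm.state(); print(s["position"],chest(s["position"]))
for n,b in(("top",(170,180,290,290)),("scene",(265,145,375,235))):
    for k in "04": print(n,k,[(x[2][:2]).tolist() for x in studs(n,cv2.imread(f"pics/{n}{k}.png"),b) if x[0]<100])
E
```

```text
[[-1.3 -2.2  0.7]
 [-0.4 -1.7 -0. ]
 [-0.6 -2.2  1.1]]
[ 0.50584011 -0.10789788  0.02632917] [[ 0.06197394 -0.2037561 ]]
top 0 [[0.5937, 0.1831], [0.5398, -0.0118], [0.456, 0.2207], [0.402, 0.0261]]
top 4 [[0.594, 0.1828], [0.5393, -0.012], [0.5088, -0.03], [0.4556, 0.2207], [0.4021, 0.0263]]
scene 0 [[0.4065, 0.0266], [0.4602, 0.2228], [0.5449, -0.0115], [0.5982, 0.1841]]
scene 4 [[0.4062, 0.027], [0.4604, 0.2225], [0.545, -0.0113], [0.5984, 0.1841]]
```

The advance stopped (0.3 mm of 2 mm) and the force is now a steady 2 N or more, so the wedge has met the edge. The chest hasn't moved. I'll push a little harder to seat it.

Emit:
apply_moves:
  deltas: [-0.65,0.002,0,0,0,0,0,-0.65,0.002,0,0,0,0,0,-0.65,0.002,0,0,0,0,0,-0.65,0.002,0,0,0,0,0,-0.65,0.002,0,0,0,0,0,-0.65,0.002,0,0,0,0,0,-0.65,0.002,0,0,0,0,0,-0.65,0.002,0,0,0,0,0]

```text
clock: 10.95
position: [0.5059, -0.1073, 0.0265]
eef_rot: [2.501, 1.885, -0.025]
ft_force: [-1.9, -8.1, 2.9]
finger_gap: 0.0151
```

```bash
python3 - <<'E'
from meas import *
p,d=cams.snapshot("top"); cv2.imwrite("pics/top5.png",p); p2,_=cams.snapshot("scene"); cv2.imwrite("pics/scene5.png",p2)
s=arm.state(); print(s["position"],chest(s["position"]),s["ft_force"])
for n,b in(("top",(170,180,290,290)),("scene",(265,145,375,235))):
    for k in "5": print(n,k,[(x[2][:2]).tolist() for x in studs(n,cv2.imread(f"pics/{n}{k}.png"),b) if x[0]<100])
E
```

```text
[ 0.5058751  -0.10733592  0.02649759] [[ 0.06185844 -0.20320503]] [-2.52368558 -9.1791916   1.65573885]
top 5 [[0.5945, 0.1831], [0.5398, -0.0128], [0.4559, 0.2211], [0.402, 0.0259]]
scene 5 [[0.4059, 0.0267], [0.4599, 0.2227], [0.5448, -0.0111], [0.5984, 0.1841]]
```

It's snug: about 9 N of resistance with no movement of the chest. I'll back off, rise, and close the fingers.

Emit:
apply_moves:
  deltas: [-0.65,-0.003,0,0,0,0,0,-0.65,-0.01,0,0,0,0,0,-0.65,-0.015,0,0,0,0,0,-0.65,-0.015,0,0,0,0,0,-1,0,0,-0.03,0,0,0,-1,0,0,-0.04,0,0,0,-1,0,0,-0.04,0,0,0,-1,0,0,-0.03,0,0,0]

```text
clock: 11.85
position: [0.491, -0.148, 0.1676]
eef_rot: [2.506, 1.89, -0.033]
ft_force: [0.1, -0.1, -0.4]
finger_gap: 0.0008
```

```bash
python3 - <<'E'
from meas import *
p,d=cams.snapshot("wrist"); cv2.imwrite("pics/w6.png",p); 
import pickle; pickle.dump(cal("wrist"),open("w6.pkl","wb"))
p,d=cams.snapshot("scene"); cv2.imwrite("pics/scene6.png",p)
[print(x) for x in studs("scene",p,(265,145,375,235)) if x[0]<100]
goto(.5423,-.0116,.15,np.radians(74.6))
a=cv2.resize(cv2.imread("pics/scene6.png")[140:290,190:390],None,fx=2,fy=2)
b=cv2.imread("pics/w6.png"); c=np.zeros((420,800,3),np.uint8); c[:300,:400]=a; c[:,400:]=b[:,80:480]; cv2.imwrite("pics/c6.png",c)
E
```

```text
(np.int32(30), array([287.3, 154.3]), array([0.4062, 0.027 , 0.105 ]))
(np.int32(35), array([358.9, 163.8]), array([0.4599, 0.2227, 0.105 ]))
(np.int32(38), array([277. , 191.3]), array([ 0.5448, -0.0111,  0.105 ]))
(np.int32(41), array([353.7, 202.4]), array([0.5984, 0.1841, 0.105 ]))
t 11.95 pos [ 0.4931 -0.1483  0.1695] yaw 74.1 F [ 0.6  0.2 -0. ] gap 0.0005
tool shift [0.1452 0.0099 0.017 ] turn [-0.006  0.017 -0.01 ]
```

View pics/c6.png

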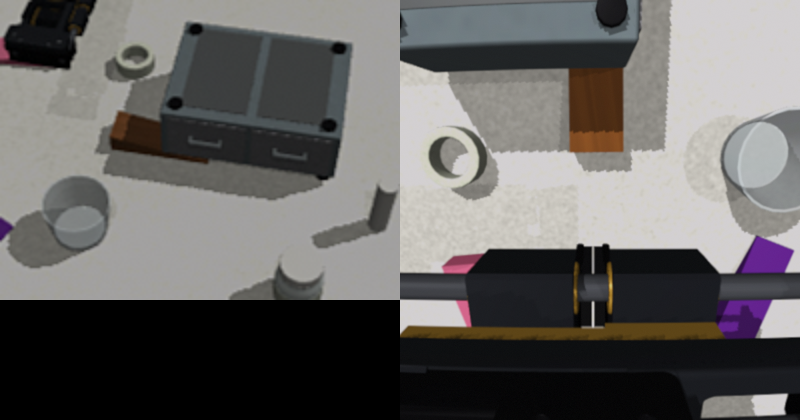

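The wedge is under the corner, with its thick end sticking out at about (135,133) in the scene half and (597,140) in the wrist half. The chest hasn't moved, and the stud is at (611,12) in the wrist half. I'll move over the stud.

Emit:
apply_moves:
  deltas: [-1,0.025,0.002,0,0,0.017,-0.01,-1,0.03,0.002,0,0,0,0,-1,0.03,0.002,0,0,0,0,-1,0.03,0.002,0,0,0,0,-1,0.02,0.002,0.005,0,0,0,-1,0.005,0,0.01,0,0,0,-1,0,0,0,0,0,0,-1,0,0,0,0,0,0]

```text
clock: 12.75
position: [0.5397, -0.0088, 0.1486]
eef_rot: [-2.488, -1.899, 0.005]
ft_force: [0.1, 0.3, 0.2]
finger_gap: 0.0004
```

```bash
python3 - <<'E'
from meas import *
goto(.5423,-.0116,.13,np.radians(74.6))
E
```

```text
t 12.75 pos [ 0.5397 -0.0088  0.1486] yaw 74.7 F [0.1 0.3 0.2] gap 0.0004
tool shift [-0.0021  0.0034  0.0185] turn [-0.011 -0.004  0.002]
```

Emit:
apply_moves:
  deltas: [-1,-0.001,0.002,0.008,-0.01,0,0,-1,-0.001,0.001,0.008,0,0,0,-1,0,0,0.005,0,0,0,-1,0,0,0.002,0,0,0,-1,0,0,0.002,0,0,0,-1,0,0,0.002,0,0,0,-1,0,0,0.002,0,0,0,-1,0,0,0.002,0,0,0]

```text
clock: 13.55
position: [0.5417, -0.0157, 0.1241]
eef_rot: [-2.498, -1.891, -0.013]
ft_force: [-10.7, 0.7, 23.0]
finger_gap: 0.0002
```

```bash
python3 - <<'E'
from meas import *
goto(.5423,-.0116,.124,np.radians(74.6))
E
```

```text
t 13.55 pos [ 0.5417 -0.0157  0.1241] yaw 74.3 F [-10.7   0.7  23. ] gap 0.0002
tool shift [ 0.0041 -0.0005  0.0002] turn [-0.002 -0.012 -0.006]
```

That's a firm press (23 N) with the stud still at full height. I'll ease off to a moderate hold and watch the chest.

Emit:
apply_moves:
  deltas: [-1,0,0,0,0,0,0,-1,0,0,0.001,0,0,0,-1,0,0,0.001,0,0,0,-1,0,0,0.001,0,0,0,-1,0,0,0.001,0,0,0,-1,0,0,0.001,0,0,0,-1,0,0,0.001,0,0,0,-1,0,0,0.001,0,0,0]

```text
clock: 14.35
position: [0.5422, -0.0162, 0.1242]
eef_rot: [-2.496, -1.886, -0.02]
ft_force: [-7.9, 1.2, 16.6]
finger_gap: 0.0006
```

```bash
python3 - <<'E'
from meas import *
goto(.5423,-.0116,.124,np.radians(74.6))
p,d=cams.snapshot("scene"); cv2.imwrite("pics/scene7.png",p); goto(.5423,-.0116,.124,np.radians(74.6))
[print(x) for x in studs("scene",p,(265,145,375,235)) if x[0]<100]
E
```

```text
t 14.35 pos [ 0.5422 -0.0162  0.1242] yaw 74.1 F [-7.9  1.2 16.6] gap 0.0006
tool shift [ 0.0045 -0.0012  0.0003] turn [-0.003 -0.018 -0.008]
t 14.4 pos [ 0.5422 -0.0162  0.1242] yaw 74.1 F [-6.8  0.2 17. ] gap 0.0005
tool shift [ 0.0044 -0.0012  0.0003] turn [-0.003 -0.018 -0.008]
(np.int32(35), array([358.9, 163.8]), array([0.4599, 0.2227, 0.105 ]))
(np.int32(41), array([353.7, 202.4]), array([0.5984, 0.1841, 0.105 ]))
```

Emit:
apply_moves:
  deltas: [-1,0,0,-0.003,0,0,0,-1,0,0,-0.015,0,0,0,-1,0,0,-0.03,0,0,0,-1,0,0,-0.04,0,0,0,-1,-0.03,0,-0.03,0,0,0,-1,-0.04,0,0,0,0,0,-1,-0.04,0,0,0,0,0,-1,-0.03,0,0,0,0,0]

```text
clock: 15.2
position: [0.5041, -0.1541, 0.249]
eef_rot: [-2.492, -1.897, -0.022]
ft_force: [-0.2, -0.1, 0.2]
finger_gap: 0.0006
```

```bash
python3 - <<'E'
from meas import *
import pickle
goto(.5423,-.0116,.124,np.radians(74.6))
p,d=cams.snapshot("scene"); cv2.imwrite("pics/scene8.png",p); C=cal("wrist"); w,_=cams.snapshot("wrist"); cv2.imwrite("pics/w8.png",w); pickle.dump(C,open("w8.pkl","wb"))
[print(x) for x in studs("scene",p,(265,145,375,235)) if x[0]<100]
v,u=np.nonzero(d[150:182,292:355]); P=withdepth("scene",np.c_[u+292,v+150],d); k=(P[:,2]>.085)&(P[:,2]<.115); P=P[k]
A=np.c_[P[:,:2],np.ones(len(P))]; print("top plane slope",np.linalg.lstsq(A,P[:,2],rcond=None)[0],P[:,2].mean())
d0=np.load("scene0.npy"); P=withdepth("scene",np.c_[u+292,v+150],d0); k=(P[:,2]>.085)&(P[:,2]<.115); P=P[k]
A=np.c_[P[:,:2],np.ones(len(P))]; print("before",np.linalg.lstsq(A,P[:,2],rcond=None)[0],P[:,2].mean())
a=cv2.resize(p[140:290,190:390],None,fx=2,fy=2)
c=np.zeros((420,800,3),np.uint8); c[:300,:400]=a; c[:,400:]=w[:,80:480]; cv2.imwrite("pics/c8.png",c)
E
```

```text
t 15.2 pos [ 0.5041 -0.1541  0.249 ] yaw 74.6 F [-0.2 -0.1  0.2] gap 0.0006
tool shift [ 0.1454 -0.0012  0.1275] turn [ 0.001 -0.017 -0.001]
(np.int32(31), array([287.3, 154.4]), array([0.4066, 0.0269, 0.105 ]))
(np.int32(35), array([358.9, 163.8]), array([0.4599, 0.2227, 0.105 ]))
(np.int32(39), array([277. , 191.2]), array([ 0.5445, -0.0111,  0.105 ]))
(np.int32(41), array([353.7, 202.4]), array([0.5984, 0.1841, 0.105 ]))
top plane slope [ 0.00797386 -0.00258242  0.09684372] 0.10024257111376451
before [ 0.00726548 -0.00226643  0.09718506] 0.10029258160195892
```

View pics/c8.png

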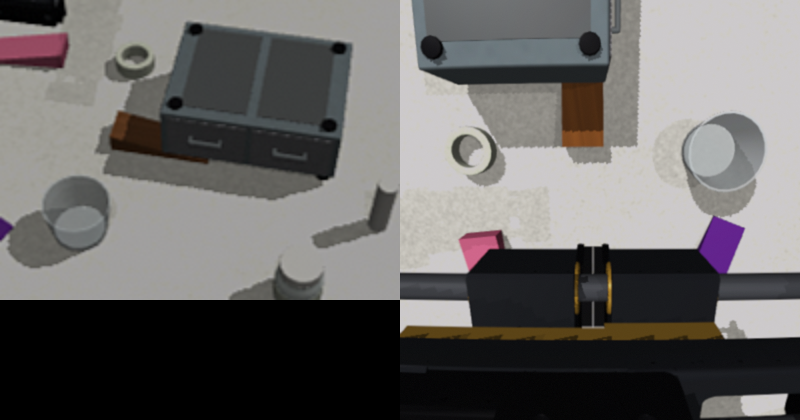

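The view shows the wedge seated under the bare corner, with its thick end at about (562–604, 147) in the wrist half. The chest, tub and tape roll haven't moved and the arm is clear. I'll do one last numeric check of the tip and hand in.

```bash
python3 - <<'E'
from meas import *
import pickle
P=onplane("wrist",[(482,147),(524,146.5)],.028,pickle.load(open("w8.pkl","rb"))); m=P.mean(0)[:2]; a=np.radians(74.6)
print(np.linalg.norm(P[0]-P[1]),"thick",chest(m),"tip",chest(m+.14*np.array([np.cos(a),np.sin(a)])))
t=chest(m+.14*np.array([np.cos(a),np.sin(a)]))[0]
if .03<t[0]<.105 and t[1]>-.07: print(job.hand_in())
E
```

```text
0.056020078464944084 thick [[ 0.36066031 -0.19302579]] tip [[ 0.36066031 -0.05302579]]
```

I got the crop offset wrong there: a composite column minus 320 gives the wrist column. I'll redo the check.

```bash
python3 - <<'E'
from meas import *
import pickle
P=onplane("wrist",[(242,147),(284,146.5)],.028,pickle.load(open("w8.pkl","rb"))); m=P.mean(0)[:2]; a=np.radians(74.6)
t=chest(m+.14*np.array([np.cos(a),np.sin(a)]))[0]
print(np.linalg.norm(P[0]-P[1]),"thick",chest(m),"tip",t)
if .03<t[0]<.105 and t[1]>-.07: print(job.hand_in())
E
```

```text
0.05080810594738878 thick [[ 0.06109683 -0.19420408]] tip [ 0.06109683 -0.05420408]
the job is handed in; nothing more can be done
None
```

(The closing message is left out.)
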